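Sweep the brass blanks off the cutting board into the tray

ROBOT

A 6-joint arm with a two-finger parallel gripper is mounted at the origin on the work surface. World frame = base frame: x ahead of the robot, y to its left, z up, the work surface at z = 0. Lengths are in m, angles in rad, forces in N, time in s.
With the tool pointing down it reaches from about 0.35 to 0.775 m from the base axis. Payload 5.5 kg.
Tool frame: the origin (TCP) lies midway between the tips of the shut fingers; the grasp point (between the pads) lies 19 mm behind it; z points along the fingers, y is the line along which they close (so a half turn about z gives the same grasp; the last joint's range is limited). The gripper opens to 85 mm and grips with 20 to 120 N. Pads are 22 mm wide; open, the fingers measure 114 mm over their backs; the gripper's body (76 mm by 85 mm) begins 54 mm behind the grasp point. The pads swing forward as they close: fully open they stand 13 mm farther back than shut.
Start: joints at [-1.433, 0.313, 0.046, 1.304, 0, 1.431], TCP at [0.158, -0.553, 0.231] pointing down, gripper open.
Joint ranges: [-2.76, 2.76], [-0.86, 1.69], [-1.03, 1.26], [-2.2, 2.34], [-1.47, 1.5], [-3.14, 3.14]. Speed limits (rad/s): [2.57, 2.57, 3.14, 3.14, 3.14, 3.14].

INTERFACE

Orientations are given as a unit quaternion [w, x, y, z].
In Python, from workcell import get_state, read_camera, camera_info, hand_in, recognise gives the robot as it stands.
- The arm moves only by the tool arm_command, never from a script. Its argument "moves" is one flat list of numbers, 7 for each row, row after row: the opening, from -1 (shut) to 1 (fully open), then the shift along the tool's x, y, z in mm, then the turn, a rotation vector about the tool's x, y, z in rad. A call has 1 to 8 rows; each row shifts and turns the commanded pose from where the row before left it, along the tool's axes as they then stand; what a row does not reach is not made up. A row lasts 1/8 s, in which the tool goes at most 62.5 mm and 10.7 degrees, less where a joint would pass 70% of its speed; a pose out of reach is approached as far as the arm can. A call with a gripper value outside its range is refused whole. The fingers move at their own pace and stop on an object; "newtons" is the grip in N (left out, the last holds). Time passes only in rows, so rows that do not move let the fingers close. It gives the time, the measured TCP pose, the force, the opening and the grip force at its end, in the units of the state.
- get_state(): the state, without advancing time (a new reading comes with each control period).
- read_camera(name): name is "scene" or "top" or "wrist"; returns (picture, depth): 480x640x3 uint8, blue, green, red; 480x640 float32, m along the optical axis (not along the pixel's ray), 0 where there is no reading.
- camera_info(name): a dict with "fovy" (degrees; the focal length in pixels is half the picture's height over the tangent of half this angle, whatever the lens; pixels are square), "cx", "cy" (the principal point, pixels), "eye" and "orientation" of the camera in the world; the wrist camera has in their place "tool_from_camera" (4x4, takes a point from camera to tool coordinates, whose origin is the TCP and whose axes are the flange's). Camera axes: x right, y down, z forward; pixel columns grow to the right and rows downward; lengths in m; the calibration is good to about 2 mm. A picture is of the moment at which its call begins: read the wrist's pose just before it. camera_info takes no time and is no camera call.
- hand_in(): hands the job in; it is judged then, once.
Trained networks look in the newest picture that a camera, given by its name, has taken for a name from the list of things; names that differ only in an ending like _2 or _b are one class to them, and where a whole thing is asked for, a point or a joint stands for the part that bears it (a point fixed in the world has none). Each returns a list of dicts, best first, with "confidence" (0 to 1); they miss things now and then, are a little off and sometimes report something else, mostly with a low value. They report only what shows in the picture. A call takes as long as a camera call.
- recognise(camera, label): "point" ([column, row] in pixels, amid what is visible of it).
The state is a dict: "clock": time; "joint_pos": joint angles; "qvel": joint speeds; "tau": joint torques, N m; "tcp_pos": TCP position; "orientation": TCP orientation; "wrist_force": force on the tool from outside, world axes, zero at the start; "ft_torque": the same for the moment, N m; "finger_gap": finger opening in m; "grip_force": force on a finger pad.
Only numpy, scipy, OpenCV 4.12 (cv2) and the standard library are available. Lean on these libraries where they do the work, as an engineer would, in place of code of your own. Each camera call takes 0.05 s, during which the arm holds its last target. There are 200 camera calls.

TASK

With the tips of your fingers, sweep the four square brass blanks that lie on the cutting board across it and over its edge into the plain steel tray that stands against it, so that all four end up inside the tray. Only push them along: do not pinch them, press hard on them or lift them. Leave the tray and everything else on the board and table where it stands.

Things in the scene. Friction and masses are not known exactly. Their poses are not given: they have to be found in the camera images.
- board: Thick wooden cutting board lying on the table, turned up to 9 degrees either way, 320 x 320 mm, 40 mm thick, no rim; it does not move. Origin: centre of its underside, on the table (z = 0), so its top is 40 mm above the table. x and y run along its edges, x roughly away from the robot and y roughly to the robot's left; the blanks leave over its +y or -y edge, whichever the tray stands at.
- tray: Shallow plain steel tray, one open space with no dividers, 240 mm (x) x 130 mm (y) outside, walls and floor 3 mm, 28 mm high, 0.6 kg, loose. It stands on the table with a long side 2 to 5 mm from the board's +y or -y edge and parallel to it, its rim 12 mm lower than the board's top. Origin: centre of its underside.
- blank1: Square brass blank, 26 x 26 mm, 6 mm thick, about 35 g, lying flat and loose on the cutting board at any yaw; slides freely under a light push and tips over the board's edge once its centre is past it. Origin: centre of its underside; x and y along its sides, z up. One of four alike.
- blank2: Square brass blank, 26 x 26 mm, 6 mm thick, about 35 g, lying flat and loose on the cutting board at any yaw; slides freely under a light push and tips over the board's edge once its centre is past it. Origin: centre of its underside; x and y along its sides, z up. One of four alike.
- blank3: Square brass blank, 26 x 26 mm, 6 mm thick, about 35 g, lying flat and loose on the cutting board at any yaw; slides freely under a light push and tips over the board's edge once its centre is past it. Origin: centre of its underside; x and y along its sides, z up. One of four alike.
- blank4: Square brass blank, 26 x 26 mm, 6 mm thick, about 35 g, lying flat and loose on the cutting board at any yaw; slides freely under a light push and tips over the board's edge once its centre is past it. Origin: centre of its underside; x and y along its sides, z up. One of four alike.
- weight: Round brass scale weight with a knob on top, 28 mm across, 47 mm high, 0.2 kg, standing on the board between the blanks. Must stay. Origin: centre of its underside.
- packet: Square black bound packet of leaf paper with a cream tie round it, 46 x 46 x 30 mm high, 0.09 kg, on the board near its near or far edge. Must stay. Origin: centre of its underside.
- block: Square steel bench block, 50 x 50 x 20 mm high, 0.39 kg, on the board near its other edge (near or far). Must stay. Origin: centre of its underside.
- organiser: Plastic organiser box with six compartments, 240 x 130 mm, 45 mm high, standing 2 to 5 mm from the board's edge across from the tray, its rim 5 mm higher than the board's top. Must stay. Origin: centre of its underside.
- bottle: White plastic bottle, 54 mm across, 100 mm high, on the table to the robot's left, beyond whatever stands at the board's +y edge. Must stay. Origin: centre of its underside.
- bowl: Small plastic bowl, 130 mm across, 50 mm high, on the table to the robot's right, beyond whatever stands at the board's -y edge. Must stay. Origin: centre of its underside.

How it is judged:
By the outcome, as a careful person would: the job done as asked, in the order asked, and still so for the second after the job is handed in, with the robot touching nothing.
It also fails if it takes over 64 s, if anything falls off the work surface, if the arm or the gripper's body presses on something with over 40 N, if the wrist force passes 120 N, or if a joint passes its speed limit or range.

## Working session

There is one attempt and no reset: what is moved stays moved. The work goes in short steps, Python scripts to look and compute and a tool call to move; the robot and the scene stay as the last step left them, time stands still between calls to the robot, and variables do not carry over. Pictures are saved under pics/ and viewed, at most 10 in all, crops included, and the job is handed in when it is done.

Besides the shell and the picture viewer there is one more tool, called after "Request:" in YAML: its name, and indented under it one key for each argument. arm_command: Moves the arm, as the interface text tells. Its arguments: {"type":"object","properties":{"moves":{"type":"array"},"newtons":{"type":"number"}},"required":["moves"]}

```bash
mkdir -p pics; python3 - <<'E'
from workcell import *
import cv2,numpy as np
s=get_state();print(s['clock'],s['tcp_pos'],s['orientation'],s['finger_gap'])
for n in("top","scene"):
    p,d=read_camera(n);cv2.imwrite(f"pics/{n}0.png",p);np.save(n+"0.npy",d);print(n,camera_info(n))
E
```

```text
0.0 [ 0.15759838 -0.55243687  0.2304072 ] [-9.13388820e-04  9.90370316e-01  1.38440615e-01 -8.10174596e-06] 0.08521137805496996
top {'fovy': 46.634244537740095, 'cx': 308.4285674293727, 'cy': 242.12639044242684, 'eye': array([ 0.37135258, -0.0122011 ,  1.19790933]), 'orientation': array([ 0.06285455, -0.6939174 ,  0.7155768 , -0.04977735])}
scene {'fovy': 51.11659095812613, 'cx': 311.9043118221861, 'cy': 242.4561162755378, 'eye': array([1.39625478, 0.11768392, 0.66987121]), 'orientation': array([-0.29296988,  0.57768828,  0.6803837 , -0.34281617])}
```

View pics/top0.png

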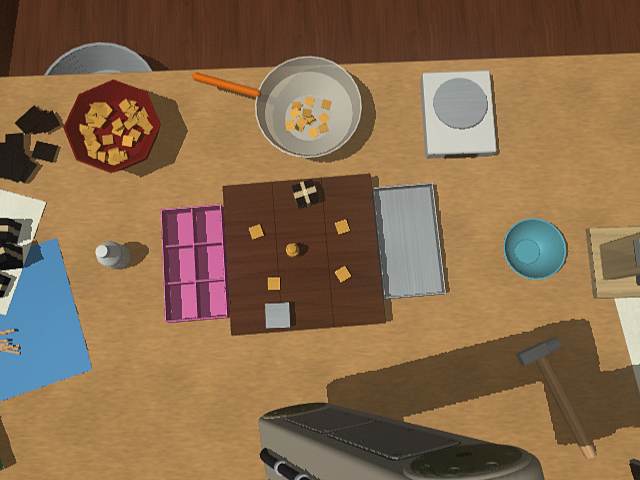

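The top view shows the blanks near (256,232), (342,227), (343,274) and (274,284). The weight is at (292,250), the packet at (305,194), the block at (277,315). The tray is at the right (-y) and the organiser at the left.

```bash
cat > h.py <<'E'
import numpy as np,cv2
from scipy.spatial.transform import Rotation as R
from workcell import *
def cam(n):
    c=camera_info(n);q=c['orientation'];M=R.from_quat([q[1],q[2],q[3],q[0]]).as_matrix()
    return M,np.array(c['eye']),240/np.tan(np.radians(c['fovy']/2)),c['cx'],c['cy']
def onz(n,uv,z):
    M,e,f,cx,cy=cam(n);r=M@np.array([(uv[0]-cx)/f,(uv[1]-cy)/f,1]);return e+r*(z-e[2])/r[2]
def proj(n,P):
    M,e,f,cx,cy=cam(n);p=M.T@(np.asarray(P)-e);return np.array([f*p[0]/p[2]+cx,f*p[1]/p[2]+cy])
def depth(n,d,uv):
    M,e,f,cx,cy=cam(n);u,v=map(int,np.round(uv));w=np.median(d[v-1:v+2,u-1:u+2]);return e+M@np.array([(u-cx)/f*w,(v-cy)/f*w,w])
def tri(a,b):
    A=[];o=[]
    for n,uv in(("top",a),("scene",b)):
        M,e,f,cx,cy=cam(n);r=M@np.array([(uv[0]-cx)/f,(uv[1]-cy)/f,1]);r/=np.linalg.norm(r);Q=np.eye(3)-np.outer(r,r);A.append(Q);o.append(Q@e)
    return np.linalg.lstsq(np.vstack(A),np.hstack(o),rcond=None)[0]
def brass(p):
    h=cv2.cvtColor(p,cv2.COLOR_BGR2HSV);m=cv2.inRange(h,(10,110,150),(30,255,255))
    return m
def blobs(m,lo=30,hi=600):
    n,l,s,c=cv2.connectedComponentsWithStats(m)
    out=[]
    for i in range(1,n):
        if lo<s[i,4]<hi:
            r=cv2.minAreaRect(np.argwhere(l==i)[:,::-1].astype(np.float32));out.append((c[i],s[i,4],r))
    return out
E
python3 - <<'E'
from h import *
np.set_printoptions(precision=4,suppress=True)
p=cv2.imread("pics/top0.png");d=np.load("top0.npy")
m=brass(p);k=np.zeros_like(m);k[180:330,225:385]=m[180:330,225:385]
for c,a,r in blobs(k,20): print("top",c,a,r[1],r[2],"z.046:",onz("top",c,.046),"depth",depth("top",d,c))
for nm,uv in(("board",(355,300)),("board",(240,300)),("packet",(305,194)),("block",(277,315)),("weight",(292,250)),("traytfloor",(412,240)),("cornersTL",(223,187))):print(nm,depth("top",d,uv))
for nm,uv in(("TL",(223.5,187)),("TR",(371,174.5)),("BR",(385,322)),("BL",(232,335))):print(nm,onz("top",uv,.04))
for nm,uv in(("tTL",(375,188)),("tTR",(433,184)),("tBR",(446,293)),("tBL",(387,298))):print(nm,onz("top",uv,.028))
E
```

```text
top [246.6432 181.373 ] 185 (5.0, 60.0) 90.0 z.046: [0.6927 0.1347 0.046 ] depth [ 0.7068  0.14   -0.0016]
top [381.4324 182.5946] 37 (6.0, 5.0) 90.0 z.046: [ 0.6801 -0.1524  0.046 ] depth [ 0.6923 -0.1574 -0.0029]
top [341.7838 226.4054] 148 (12.33288288116455, 12.016654014587402) 71.56504821777344 z.046: [ 0.5881 -0.0646  0.046 ] depth [ 0.5892 -0.0652  0.0447]
top [255.7329 231.3493] 146 (12.289320945739746, 11.938197135925293) 69.44395446777344 z.046: [0.5835 0.1168 0.046 ] depth [0.5842 0.1162 0.0461]
top [290.8558 249.5865] 104 (11.0, 11.0) 0.0 z.046: [0.5423 0.0437 0.046 ] depth [0.5358 0.0416 0.0841]
top [342.3439 273.5987] 157 (12.690895080566406, 12.347898483276367) 59.036251068115234 z.046: [ 0.4886 -0.0619  0.046 ] depth [ 0.4878 -0.0612  0.0451]
top [273.4803 283.1579] 152 (12.0, 11.0) 90.0 z.046: [0.4731 0.0814 0.046 ] depth [0.4735 0.0824 0.0462]
top [227.0833 323.65  ] 60 (5.0, 11.0) 0.0 z.046: [0.3928 0.1784 0.046 ] depth [ 0.393   0.1863 -0.0006]
top [359.8509 327.4298] 228 (5.0, 67.0) 90.0 z.046: [ 0.3772 -0.0934  0.046 ] depth [ 0.3784 -0.097  -0.0013]
board [ 0.4337 -0.0863  0.0387]
board [0.441  0.1526 0.0371]
packet [0.6548 0.0103 0.0695]
block [0.4071 0.0745 0.0578]
weight [0.5355 0.0395 0.0858]
traytfloor [ 0.5616 -0.2176  0.0011]
cornersTL [0.684  0.1867 0.0387]
TL [0.6837 0.1854 0.04  ]
TR [ 0.7003 -0.1318  0.04  ]
BR [ 0.3868 -0.1458  0.04  ]
BL [0.3695 0.1694 0.04  ]
tTL [ 0.6734 -0.1402  0.028 ]
tTR [ 0.6779 -0.2652  0.028 ]
tBR [ 0.443  -0.2771  0.028 ]
tBL [ 0.4364 -0.1539  0.028 ]
```

View pics/scene0.png

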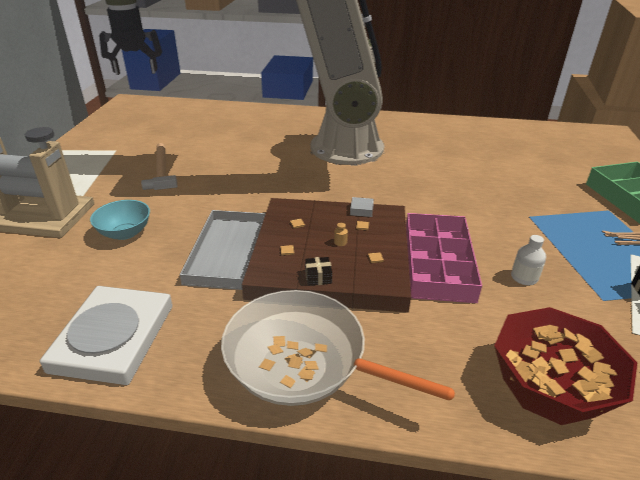

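The scene view agrees with the top view: blanks at (298,223), (288,250), (363,225) and (376,257), with the tray on the -y side. There are two clear lanes, at board x of about ±55 mm. I'll shut the fingers and turn the tool so that its x runs along board +y.

Request:
arm_command:
  moves: [-1,0,0,0,0,0,-0.168,-1,0,0,0,0,0,-0.168,-1,0,0,0,0,0,-0.168,-1,0,0,0,0,0,-0.168,-1,0,0,0,0,0,-0.168,-1,0,0,0,0,0,-0.168,-1,0,0,0,0,0,-0.168,-1,0,0,0,0,0,-0.168]
  newtons: 20

```text
clock: 1.1
tcp_pos: [0.1576, -0.5527, 0.2308]
orientation: [-0.0, 0.687, 0.727, 0.0]
wrist_force: [-0.2, 0.7, 0.3]
finger_gap: -0.0001
grip_force: 0.0
```

```bash
cat >> h.py <<'E'
Y=np.radians(2.9);C=np.array([.5351,.0193])
def loc(P):
    d=np.asarray(P)[:2]-C;c,s=np.cos(Y),np.sin(Y);return np.array([c*d[0]+s*d[1],-s*d[0]+c*d[1]])*1000
def st():
    s=get_state();q=s['orientation'];M=R.from_quat([q[1],q[2],q[3],q[0]]).as_matrix()
    print(s['clock'],"loc",loc(s['tcp_pos']).round(1),"z",round(s['tcp_pos'][2]*1000,1),"yaw x",np.degrees(np.arctan2(M[1,0],M[0,0])).round(2),"tilt",M[:,2].round(3),"F",np.round(s['wrist_force'],1),s['finger_gap'])
E
python3 - <<'E'
from h import *
st()
np.set_printoptions(precision=4,suppress=True)
for a,b in(((341.8,226.4),(288,250)),((255.7,231.3),(376,257)),((342.3,273.6),(298,223)),((273.5,283.2),(363,225))):
    t=tri(a,b);print(t,loc(t),loc(onz("top",a,.046)))
E
```

```text
1.1 loc [-405.9 -552.1] z 230.8 yaw x 93.24 tilt [-0.     0.001 -1.   ] F [-0.2  0.7  0.3] -0.00010804135778791437
[ 0.5888 -0.0636  0.0416] [ 49.389 -85.547] [ 48.7198 -86.5322]
[0.5842 0.1179 0.0429] [53.989  95.9731] [53.3958 94.948 ]
[ 0.4888 -0.061   0.0423] [-50.3254 -77.8435] [-50.5791 -78.6942]
[0.4733 0.0825 0.0426] [-58.5397  66.2674] [-58.8321  65.1439]
```

Request:
arm_command:
  moves: [-1,42,38,0,0,0,0,-1,42,38,0,0,0,0,-1,42,38,0,0,0,0,-1,42,38,0,0,0,0,-1,42,38,0,0,0,0,-1,42,38,0,0,0,0,-1,42,38,0,0,0,0,-1,42,38,0,0,0,0]

```text
clock: 2.1
tcp_pos: [0.4449, -0.2003, 0.2311]
orientation: [-0.0, 0.689, 0.725, -0.0]
wrist_force: [0.7, -0.8, 0.2]
finger_gap: 0.0002
grip_force: 0.0
```

Request:
arm_command:
  moves: [-1,43,38,10,0,0,0,-1,43,38,25,0,0,0,-1,43,38,25,0,0,0,-1,42,37,25,0,0,0.006,-1,0,0,25,0,0,0,-1,0,0,0,0,0,0]

```text
clock: 2.85
tcp_pos: [0.5841, -0.0225, 0.1186]
orientation: [-0.002, 0.691, 0.723, -0.002]
wrist_force: [-1.0, 0.1, 0.8]
finger_gap: -0.0001
grip_force: 0.0
```

```bash
python3 - <<'E'
from h import *
st();p,d=read_camera("scene");cv2.imwrite("pics/s1.png",cv2.resize(p[120:330,170:490],None,fx=2.4,fy=2.4))
E
```

```text
2.85 loc [ 46.8 -44.2] z 118.6 yaw x 92.66 tilt [-0.006  0.001 -1.   ] F [-1.   0.1  0.8] -0.00011775394184840254
```

View pics/s1.png

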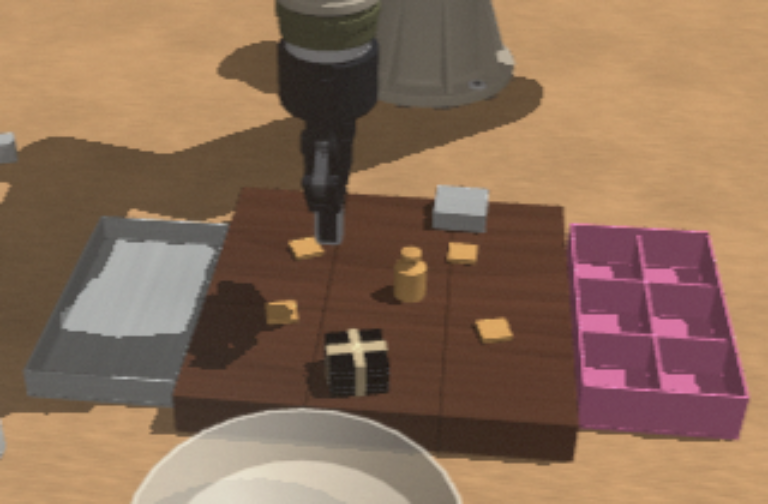

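The shut fingers are above the board just behind blank 1 (the blank shows at about (282,312) in the crop), and the lane is clear. Next I lower the tool.

Request:
arm_command:
  moves: [-1,0,2,25,0,0,0,-1,0,0,25,0,0,0,-1,0,0,18,0,0,0,-1,0,0,5,0,0,0,-1,0,0,0,0,0,0,-1,0,0,0,0,0,0]

```text
clock: 3.65
tcp_pos: [0.589, -0.024, 0.0497]
orientation: [0.001, 0.691, 0.723, 0.001]
wrist_force: [-0.4, -0.2, 0.1]
finger_gap: -0.0002
grip_force: 0.0
```

```bash
python3 - <<'E'
from h import *
st()
E
```

```text
3.65 loc [ 51.7 -45.9] z 49.7 yaw x 92.55 tilt [ 0.002 -0.    -1.   ] F [-0.4 -0.2  0.1] -0.00017093258935088813
```

Request:
arm_command:
  moves: [-1,0,0,4,0,0,0,-1,0,0,0,0,0,0]

```text
clock: 3.9
tcp_pos: [0.588, -0.0235, 0.0443]
orientation: [-0.0, 0.691, 0.723, -0.0]
wrist_force: [-0.8, -0.1, -0.5]
finger_gap: 0.0001
grip_force: 0.0
```

```bash
python3 - <<'E'
from h import *
st()
p,d=read_camera("scene");st();read_camera("top");st()
cv2.imwrite("pics/s2.png",cv2.resize(p[190:310,190:390],None,fx=4,fy=4,interpolation=cv2.INTER_CUBIC))
E
```

```text
3.9 loc [ 50.7 -45.4] z 44.3 yaw x 92.58 tilt [-0. -0. -1.] F [-0.8 -0.1 -0.5] 0.00010937949419486
3.95 loc [ 50.7 -45.4] z 44.3 yaw x 92.58 tilt [-0. -0. -1.] F [ 0.8 -0.1 -0.6] 0.00041483672921518706
4.0 loc [ 50.8 -45.4] z 44.4 yaw x 92.59 tilt [-0. -0. -1.] F [ 0.1 -0.2  0.7] 0.0001826680217721606
```

View pics/s2.png

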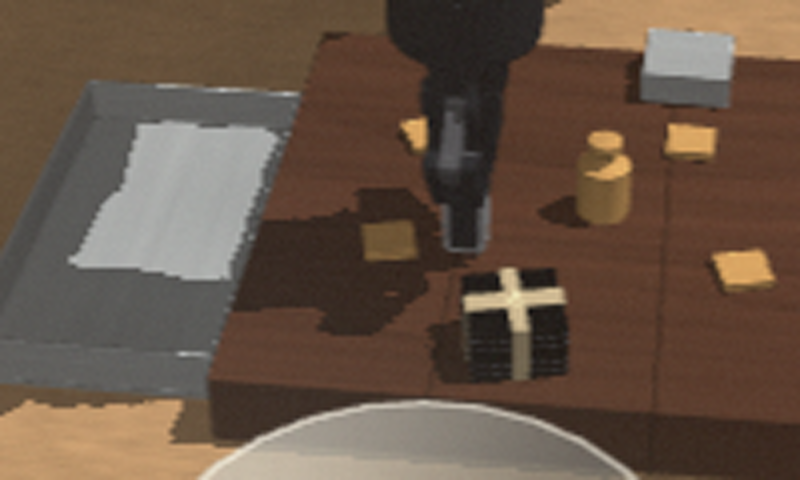

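The finger is about 30 px to the right of blank 1 in the crop and touches nothing. I sweep along -x of the tool.

Request:
arm_command:
  moves: [-1,-4,-1,1.5,0,0,0,-1,-8,-1,0,0,0,0,-1,-12,0,0,0,0,0,-1,-12,0,0,0,0,0,-1,-12,0,0,0,0,0,-1,-12,0,0,0,0,0,-1,-10,0,0,0,0,0,-1,-5,0,0,0,0,0]

```text
clock: 5.0
tcp_pos: [0.5896, -0.0993, 0.0428]
orientation: [0.0, 0.691, 0.723, 0.0]
wrist_force: [-0.7, 0.4, 0.5]
finger_gap: -0.0001
grip_force: 0.2
```

```bash
cat > look.py <<'E'
from h import *
import sys
st()
p,d=read_camera("top");cv2.imwrite("pics/t_%s.png"%sys.argv[1],p)
m=brass(p);k=np.zeros_like(m);k[184:318,230:450]=m[184:318,230:450]
for c,a,r in blobs(k,20,400):
    if c[1]>188: print("top",c.round(1),a,"loc",loc(onz("top",c,.046)).round(1),round(r[2]))
E
python3 look.py a
```

```text
5.0 loc [  48.4 -121.2] z 42.8 yaw x 92.54 tilt [ 0. -0. -1.] F [-0.7  0.4  0.5] -5.632746158847425e-05
top [255.7 231.3] 147 loc [53.4 94.9] 69
top [446.9 249.8] 228 loc [ -18.8 -299.7] 90
top [290.9 249.6] 107 loc [ 8.4 24. ] 74
top [273.5 283.1] 153 loc [-58.7  65.2] 90
```

```bash
python3 - <<'E'
from h import *
p,d=read_camera("scene");q=cv2.imread("pics/t_a.png")
cv2.imwrite("pics/c1.png",np.hstack([cv2.resize(p[190:310,190:390],(500,300),interpolation=2),cv2.resize(q[170:320,320:470],(300,300),interpolation=2)]))
E
```

```text
(no output)
```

View pics/c1.png

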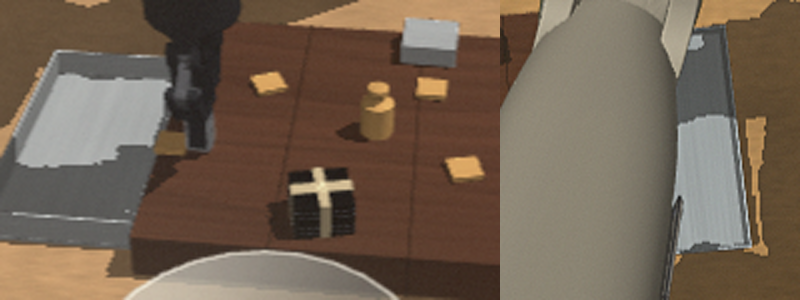

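Blank 1 at (172,143) in the crop sits squarely ahead of the finger, close to the edge. I keep pushing, then rise.

Request:
arm_command:
  moves: [-1,-6,0,0,0,0,0,-1,-8,0,0,0,0,0,-1,-9,0,0,0,0,0,-1,-9,0,0,0,0,0,-1,-9,0,0,0,0,0,-1,-7,0,0,0,0,0,-1,0,0,0,0,0,0,-1,0,0,-10,0,0,0]

```text
clock: 6.1
tcp_pos: [0.5908, -0.1461, 0.0523]
orientation: [-0.001, 0.691, 0.723, -0.0]
wrist_force: [0.5, -0.0, 0.2]
finger_gap: 0.0
grip_force: 0.0
```

Request:
arm_command:
  moves: [-1,0,0,-45,0,0,0,-1,30,-15,-25,0,0,0,-1,45,-40,0,0,0,0,-1,40,-40,0,0,0,0,-1,15,-4,10,0,0,0,-1,0,0,20,0,0,0,-1,0,0,20,0,0,0,-1,0,0,0,0,0,0]

```text
clock: 7.1
tcp_pos: [0.4864, -0.0208, 0.0719]
orientation: [-0.001, 0.691, 0.723, -0.001]
wrist_force: [0.6, 0.0, 0.1]
finger_gap: 0.0002
grip_force: 0.0
```

```bash
python3 look.py b; python3 - <<'E'
from h import *
p,d=read_camera("scene");q=cv2.imread("pics/t_b.png")
cv2.imwrite("pics/c2.png",np.hstack([cv2.resize(p[190:310,180:380],(500,300),interpolation=2),cv2.resize(q[170:320,320:470],(300,300),interpolation=2)]))
E
```

```text
7.1 loc [-50.6 -37.6] z 71.9 yaw x 92.59 tilt [-0.002  0.    -1.   ] F [0.6 0.  0.1] 0.0001833746503404043
top [443.8 199.4] 387 loc [  88.6 -306. ] 90
top [387.  227.4] 131 loc [  38.6 -180.7] 0
top [255.7 231.3] 147 loc [53.4 94.9] 69
top [271.3 282.5] 93 loc [-56.9  69.7] 90
```

View pics/c2.png

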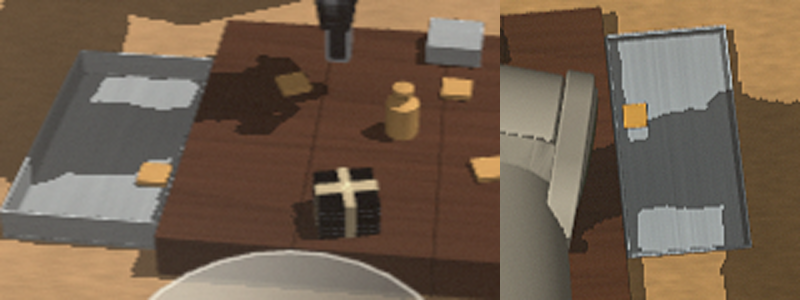

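Blank 1 now lies in the tray, at crop (153,173) in the scene view and (635,115) in the top view. I do blank 3 next.

Request:
arm_command:
  moves: [-1,0,0,15,0,0,0,-1,0,0,11,0,0,0,-1,0,0,3,0,0,0,-1,0,0,0,0,0,0,-1,-4,0,0,0,0,0,-1,-8,0,0,0,0,0,-1,-12,0,0,0,0,0,-1,-12,0,0,0,0,0]

```text
clock: 8.2
tcp_pos: [0.4888, -0.0581, 0.044]
orientation: [0.0, 0.691, 0.723, 0.0]
wrist_force: [0.7, -1.1, 0.4]
finger_gap: 0.0
grip_force: 0.2
```

Request:
arm_command:
  moves: [-1,-12,0,0,0,0,0,-1,-12,0,0,0,0,0,-1,-12,0,0,0,0,0,-1,-10,0,0,0,0,0,-1,-8,0,0,0,0,0,-1,-8,0,0,0,0,0,-1,-8,0,0,0,0,0,-1,-8,0,0,0,0,0]

```text
clock: 9.2
tcp_pos: [0.4921, -0.1355, 0.0439]
orientation: [0.0, 0.691, 0.723, -0.0]
wrist_force: [0.1, -0.4, -0.3]
finger_gap: 0.0
grip_force: 0.0
```

Request:
arm_command:
  moves: [-1,-9,0,0,0,0,0,-1,-9,0,0,0,0,0,-1,-6,0,0,0,0,0,-1,0,0,0,0,0,0,-1,0,0,-20,0,0,0,-1,0,0,-50,0,0,0,-1,0,0,0,0,0,0]

```text
clock: 10.07
tcp_pos: [0.4958, -0.16, 0.1176]
orientation: [0.003, 0.691, 0.723, 0.001]
wrist_force: [0.1, 0.0, 0.2]
finger_gap: 0.0001
grip_force: 0.0
```

```bash
python3 look.py c; python3 - <<'E'
from h import *
p,d=read_camera("scene");q=cv2.imread("pics/t_c.png")
m=brass(p)
for c,a,r in blobs(m,20,400):
    if 170<c[0]<400 and 190<c[1]<300: print("scene",c.round(1),a,"loc z3+6:",loc(onz("scene",c,.009)).round(1),"brd",loc(onz("scene",c,.046)).round(1))
E
```

```text
10.075 loc [ -48.4 -177. ] z 117.6 yaw x 92.6 tilt [ 0.007 -0.003 -1.   ] F [0.1 0.  0.2] 0.00010806775780229023
top [386.4 227.2] 119 loc [  39.3 -179.6] 90
top [255.7 231.3] 148 loc [53.4 95. ] 69
top [290.9 249.6] 107 loc [ 8.4 24. ] 74
top [273.5 283.1] 154 loc [-58.6  65.2] 90
scene [362.3 224.3] 79 loc z3+6: [-110.9   66.1] brd [-56.2  65.5]
scene [341.1 224.7] 35 loc z3+6: [-103.5   17.1] brd [-49.3  19.2]
scene [248.4 229.5] 73 loc z3+6: [ -59.5 -193.5] brd [  -7.7 -179.6]
scene [343.1 231.8] 40 loc z3+6: [-75.3  23.4] brd [-22.6  25.1]
scene [375.4 256.4] 103 loc z3+6: [ 8.1 97.7] brd [56.1 95.3]
scene [241.4 258.7] 89 loc z3+6: [  48.7 -185.2] brd [  94.4 -171.8]
```

Both near-edge blanks are in the tray, at local (49,-185) and (-59,-193). Now I handle blank 2 with the tool yawed 6.5°, so it lands beside blank 1.

Request:
arm_command:
  moves: [-1,44,14,0,0,0,0,-1,44,14,0,0,0,0,-1,44,14,0,0,0,0,-1,44,14,0,0,0,0,-1,44,14,0,0,0,0,-1,44,14,0,0,0,0,-1,45,13,0,0,0,-0.119,-1,0,0,20,0,0,0]

```text
clock: 11.18
tcp_pos: [0.5768, 0.1576, 0.0932]
orientation: [0.0, 0.645, 0.764, 0.001]
wrist_force: [-0.2, -0.4, -0.2]
finger_gap: 0.0001
grip_force: 0.0
```

Request:
arm_command:
  moves: [-1,0,0,20,0,0,0,-1,0,0,0,0,0,0,-1,0,0,0,0,0,0]

```text
clock: 11.55
tcp_pos: [0.5758, 0.154, 0.0736]
orientation: [-0.0, 0.647, 0.763, -0.0]
wrist_force: [0.1, -0.3, -0.0]
finger_gap: 0.0001
grip_force: 0.0
```

```bash
python3 -c "from h import *;st()"
```

```text
11.55 loc [ 47.5 132.5] z 73.6 yaw x 99.39 tilt [-0.001 -0.    -1.   ] F [ 0.1 -0.3 -0. ] 6.345916174111592e-05
```

Request:
arm_command:
  moves: [-1,0,1.5,15,0,0,0,-1,0,0,12,0,0,0,-1,0,0,3.5,0,0,0,-1,0,0,0,0,0,0,-1,-4,0,0,0,0,0,-1,-8,0,0,0,0,0,-1,-12,0,0,0,0,0,-1,-12,0,0,0,0,0]

```text
clock: 12.55
tcp_pos: [0.5839, 0.118, 0.0437]
orientation: [0.0, 0.647, 0.763, 0.0]
wrist_force: [-0.5, 1.0, 1.1]
finger_gap: 0.0003
grip_force: 0.7
```

Request:
arm_command:
  moves: [-1,-12,0,0,0,0,0,-1,-12,0,0,0,0,0,-1,-12,0,0,0,0,0,-1,-12,0,0,0,0,0,-1,-12,0,0,0,0,0,-1,-12,0,0,0,0,0,-1,-10,0,0,0,0,0,-1,-4,0,0,0,0,0]

```text
clock: 13.55
tcp_pos: [0.5978, 0.0333, 0.0435]
orientation: [0.0, 0.647, 0.762, 0.0]
wrist_force: [-0.3, 3.2, 3.1]
finger_gap: -0.0001
grip_force: 2.4
```

```bash
python3 look.py d; python3 - <<'E'
from h import *
p,d=read_camera("scene");q=cv2.imread("pics/t_d.png")
cv2.imwrite("pics/c3.png",np.hstack([cv2.resize(p[190:310,210:410],(500,300),interpolation=2),cv2.resize(q[170:320,220:370],(300,300),interpolation=2)]))
E
```

```text
13.55 loc [63.3 10.9] z 43.5 yaw x 99.36 tilt [ 0.  0. -1.] F [-0.3  3.2  3.1] -0.000142150226001479
top [447.9 189.1] 40 loc [ 109.9 -317.2] 90
top [387.2 229. ] 102 loc [  35.3 -180.8] 90
top [396.4 276.9] 142 loc [ -66.5 -189.4] 16
top [404.9 304.4] 337 loc [-124.3 -200.9] 90
```

View pics/c3.png

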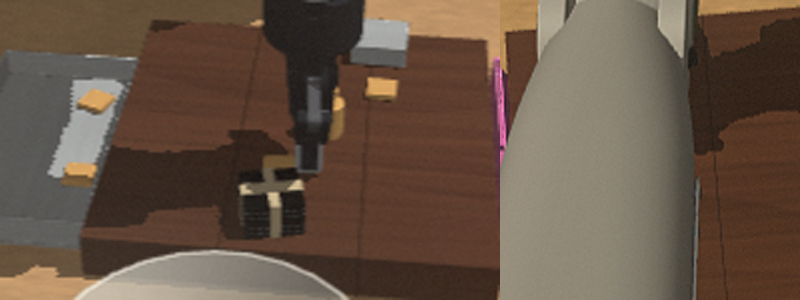

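The crop shows blank 2 at (280,165), between the finger and the packet. The wrist reads 3 N, so I check before going on.

```bash
python3 - <<'E'
from h import *
st()
p,d=read_camera("scene");st()
def w(l,z):
    c,s=np.cos(Y),np.sin(Y);l=np.array(l)/1000;return np.array([C[0]+c*l[0]-s*l[1],C[1]+s*l[0]+c*l[1],z])
# packet top edges & blank estimates
k=6;x0,y0=285,235
im=cv2.resize(p[y0:y0+60,x0:x0+75],None,fx=k,fy=k,interpolation=2)
im=np.clip(im.astype(float)*1.8,0,255).astype(np.uint8)
for l,col in(((66,-13),(0,255,0)),((63.3,10.9),(0,0,255))):
    u=proj("scene",w(l,.046));print(u);cv2.circle(im,tuple(int(v) for v in (u-[x0,y0]+.5)*k),4,col,-1)
p0=cv2.imread("pics/scene0.png");im0=np.clip(cv2.resize(p0[y0:y0+60,x0:x0+75],None,fx=k,fy=k,interpolation=2)*1.8,0,255).astype(np.uint8)
cv2.imwrite("pics/c4.png",np.hstack([im,im0])[:, :800])
E
```

```text
13.65 loc [63.3 10.8] z 43.4 yaw x 99.36 tilt [ 0.    -0.001 -1.   ] F [0.1 1.2 2.8] 0.0002883710379585885
13.7 loc [63.2 11. ] z 43.3 yaw x 99.37 tilt [ 0.    -0.001 -1.   ] F [-0.   1.1  1.1] 0.00010463046624674333
[321.59529775 255.63187264]
[333.48076685 255.64503159]
```

View pics/c4.png

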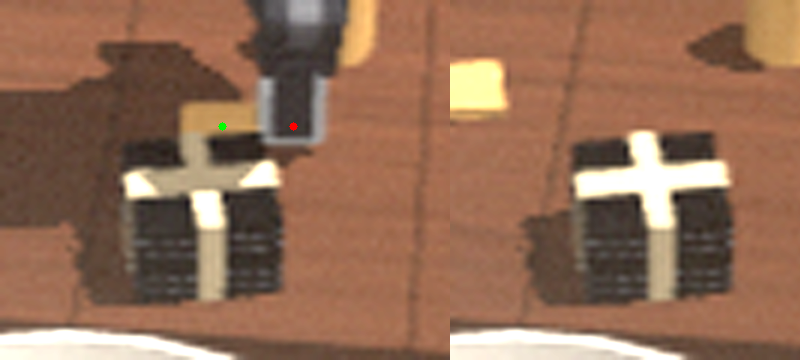

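The packet hasn't moved: its cream cross sits at the same pixels as before. The blank is squarely ahead of the finger with room to spare, and the force has fallen to about 1 N. I go straight along -y past the packet, then resume the slant.

Request:
arm_command:
  moves: [-1,-5,-0.6,0,0,0,0,-1,-10,-1.2,0,0,0,0,-1,-12,-1.4,0,0,0,0,-1,-12,-1.4,0,0,0,0,-1,-12,-1.4,0,0,0,0,-1,-12,0,0,0,0,0,-1,-12,0,0,0,0,0,-1,-12,0,0,0,0,0]

```text
clock: 14.7
tcp_pos: [0.6059, -0.0537, 0.0433]
orientation: [0.0, 0.647, 0.763, -0.0]
wrist_force: [-0.0, 1.2, 1.7]
finger_gap: 0.0001
grip_force: 1.1
```

Request:
arm_command:
  moves: [-1,-12,0,0,0,0,0,-1,-12,0,0,0,0,0,-1,-10,0,0,0,0,0,-1,-4,0,0,0,0,0,-1,0,0,0,0,0,0]

```text
clock: 15.32
tcp_pos: [0.612, -0.0907, 0.0432]
orientation: [0.0, 0.647, 0.763, -0.0]
wrist_force: [-0.5, -0.2, -0.5]
finger_gap: 0.0
grip_force: 0.0
```

```bash
python3 -c "
from h import *
st()
p,d=read_camera('scene')
h=cv2.cvtColor(p,cv2.COLOR_BGR2HSV);m=cv2.inRange(h,(12,110,60),(30,255,255));cv2.imwrite('pics/s5.png',p)
for c,a,r in blobs(m,20,400):
    if 170<c[0]<400 and 190<c[1]<300: print('scene',c.round(1),a,'tray',loc(onz('scene',c,.009)).round(1),'brd',loc(onz('scene',c,.046)).round(1))
"
```

```text
15.325 loc [  71.2 -113.8] z 43.2 yaw x 99.37 tilt [-0. -0. -1.] F [-0.5 -0.2 -0.5] 4.488563577490305e-05
scene [170.  198.1] 22 tray [-172.7 -418.7] brd [-114.6 -392.2]
scene [226.  206.2] 25 tray [-151.7 -269.5] brd [ -94.8 -251.4]
scene [362.4 225. ] 122 tray [-108.    66.4] brd [-53.5  65.7]
scene [340.6 234.3] 302 tray [-64.9  18.3] brd [-12.8  20.4]
scene [248.1 230. ] 84 tray [ -57.5 -193.8] brd [  -5.9 -179.9]
scene [185.5 254.2] 69 tray [  46.9 -308.1] brd [  92.8 -287.8]
scene [259.2 254.7] 128 tray [  30.7 -150.4] brd [  77.5 -138.9]
scene [241.2 259.5] 98 tray [  51.4 -185.2] brd [  96.9 -171.7]
```

Request:
arm_command:
  moves: [-1,-5,0,0,0,0,0,-1,-8,0,0,0,0,0,-1,-9,0,0,0,0,0,-1,-9,0,0,0,0,0,-1,-9,0,0,0,0,0,-1,-9,0,0,0,0,0,-1,-6,0,0,0,0,0,-1,0,0,0,0,0,0]

```text
clock: 16.38
tcp_pos: [0.621, -0.1451, 0.0433]
orientation: [0.0, 0.647, 0.762, -0.0]
wrist_force: [0.7, 0.3, -0.4]
finger_gap: 0.0001
grip_force: 0.0
```

Request:
arm_command:
  moves: [-1,0,0,-20,0,0,0,-1,0,0,-50,0,0,0,-1,0,0,0,0,0,0.119,-1,0,0,0,0,0,0.113]

```text
clock: 16.88
tcp_pos: [0.6215, -0.1443, 0.1145]
orientation: [0.001, 0.732, 0.681, 0.0]
wrist_force: [-0.0, 1.4, -0.5]
finger_gap: -0.0
grip_force: 0.0
```

```bash
python3 look.py e; python3 -c "
from h import *
p,d=read_camera('scene')
h=cv2.cvtColor(p,cv2.COLOR_BGR2HSV);m=cv2.inRange(h,(12,110,60),(30,255,255))
for c,a,r in blobs(m,20,400):
    if 220<c[0]<400 and 210<c[1]<300: print('scene',c.round(1),a,'tray',loc(onz('scene',c,.009)).round(1),'brd',loc(onz('scene',c,.046)).round(1))
"
```

```text
16.875 loc [  78.  -167.8] z 114.5 yaw x 85.92 tilt [ 0.002 -0.001 -1.   ] F [-0.   1.4 -0.5] -7.396861278427016e-06
top [447.3 244.5] 279 loc [  -7.9 -302. ] 90
top [290.8 249.7] 106 loc [ 8.3 24. ] 0
top [273.5 283.1] 154 loc [-58.6  65.2] 90
scene [362.4 225. ] 124 tray [-107.7   66.4] brd [-53.3  65.7]
scene [340.5 234.4] 302 tray [-64.4  18.2] brd [-12.4  20.2]
scene [248.3 230.2] 78 tray [ -56.7 -193.2] brd [  -5.1 -179.3]
scene [241.3 259.3] 104 tray [  50.8 -185.1] brd [  96.4 -171.7]
scene [235.8 269.5] 107 tray [  85.4 -188.8] brd [ 129.  -175.1]
```

Blank 2 is in the tray at (85,-189). Blank 4 gets an 8° slant the other way, so it lands clear of blank 3.

Request:
arm_command:
  moves: [-1,0,0,0,0,0,-0.122,-1,45,-24,0,0,0,0,-1,45,-24,0,0,0,0,-1,45,-24,0,0,0,0,-1,45,-24,0,0,0,0,-1,45,-23,0,0,0,0,-1,45,-23,0,0,0,-0.14,-1,0,0,20,0,0,0]

```text
clock: 17.98
tcp_pos: [0.4634, 0.1202, 0.0943]
orientation: [0.0, 0.632, 0.775, 0.001]
wrist_force: [1.1, 0.4, -1.1]
finger_gap: -0.0001
grip_force: 0.0
```

Request:
arm_command:
  moves: [-1,0,0,20,0,0,0,-1,0,0,0,0,0,0,-1,0,0,0,0,0,0]

```text
clock: 18.35
tcp_pos: [0.4649, 0.1174, 0.0738]
orientation: [0.0, 0.635, 0.773, 0.0]
wrist_force: [-0.8, -0.6, -0.2]
finger_gap: -0.0002
grip_force: 0.0
```

```bash
python3 -c "from h import *;st()"
```

```text
18.35 loc [-65.1 101.5] z 73.8 yaw x 101.16 tilt [ 0. -0. -1.] F [-0.8 -0.6 -0.2] -0.0002211261732876193
```

Request:
arm_command:
  moves: [-1,0,1,15,0,0,0,-1,0,0,12,0,0,0,-1,0,0,4,0,0,0,-1,0,0,0,0,0,0,-1,-4,0,0,0,0,0,-1,-8,0,0,0,0,0,-1,-12,0,0,0,0,0,-1,-12,0,0,0,0,0]

```text
clock: 19.35
tcp_pos: [0.4729, 0.0813, 0.0425]
orientation: [0.0, 0.635, 0.772, 0.0]
wrist_force: [0.2, 1.0, 0.4]
finger_gap: 0.0001
grip_force: 0.2
```

Request:
arm_command:
  moves: [-1,-12,0,0,0,0,0,-1,-12,0,0,0,0,0,-1,-12,0,0,0,0,0,-1,-12,0,0,0,0,0,-1,-12,0,0,0,0,0,-1,-12,0,0,0,0,0,-1,-12,0,0,0,0,0,-1,-12,0,0,0,0,0]

```text
clock: 20.35
tcp_pos: [0.4912, -0.0127, 0.0423]
orientation: [-0.0, 0.635, 0.772, -0.0]
wrist_force: [0.4, 0.5, -0.2]
finger_gap: 0.0
grip_force: 0.1
```

Request:
arm_command:
  moves: [-1,-12,0,0,0,0,0,-1,-12,0,0,0,0,0,-1,-12,0,0,0,0,0,-1,-12,0,0,0,0,0,-1,-12,0,0,0,0,0,-1,-10,0,0,0,0,0,-1,-5,0,0,0,0,0,-1,0,0,0,0,0,0]

```text
clock: 21.35
tcp_pos: [0.5055, -0.0859, 0.0423]
orientation: [0.0, 0.636, 0.772, -0.0]
wrist_force: [-0.0, -0.2, 0.5]
finger_gap: -0.0001
grip_force: 0.0
```

```bash
python3 -c "
from h import *
st()
p,d=read_camera('scene')
h=cv2.cvtColor(p,cv2.COLOR_BGR2HSV);m=cv2.inRange(h,(12,110,60),(30,255,255))
for c,a,r in blobs(m,20,400):
    if 220<c[0]<400 and 210<c[1]<300: print('scene',c.round(1),a,'tray',loc(onz('scene',c,.009)).round(1),'brd',loc(onz('scene',c,.046)).round(1))
"
```

```text
21.35 loc [ -34.8 -103.5] z 42.3 yaw x 101.09 tilt [-0. -0. -1.] F [-0.  -0.2  0.5] -8.675124439883981e-05
scene [272.8 227.1] 111 tray [ -75.4 -139.5] brd [ -22.8 -128.6]
scene [340.6 234.4] 303 tray [-64.3  18.4] brd [-12.3  20.4]
scene [248. 230.] 83 tray [ -57.4 -193.9] brd [  -5.7 -180. ]
scene [238.5 264.6] 212 tray [  68.7 -187. ] brd [ 113.3 -173.5]
```

Request:
arm_command:
  moves: [-1,-6,0,0,0,0,0,-1,-9,0,0,0,0,0,-1,-10,0,0,0,0,0,-1,-10,0,0,0,0,0,-1,-9,0,0,0,0,0,-1,-9,0,0,0,0,0,-1,-9,0,0,0,0,0,-1,-6,0,0,0,0,0]

```text
clock: 22.4
tcp_pos: [0.5188, -0.1529, 0.0423]
orientation: [0.0, 0.635, 0.772, -0.0]
wrist_force: [-0.0, -0.3, 0.4]
finger_gap: 0.0001
grip_force: 0.0
```

Request:
arm_command:
  moves: [-1,0,0,0,0,0,0,-1,0,0,-20,0,0,0,-1,0,0,-60,0,0,0,-1,0,-50,-40,0,0,0,-1,60,0,0,0,0,0,-1,60,0,0,0,0,0,-1,60,0,0,0,0,0,-1,0,0,0,0,0,0]

```text
clock: 23.4
tcp_pos: [0.4342, 0.0186, 0.1615]
orientation: [-0.001, 0.633, 0.774, 0.0]
wrist_force: [-0.6, -0.6, -0.2]
finger_gap: 0.0002
grip_force: 0.0
```

```bash
python3 look.py f; python3 -c "
from h import *
p,d=read_camera('scene');q,e=read_camera('top')
h=cv2.cvtColor(p,cv2.COLOR_BGR2HSV);m=cv2.inRange(h,(12,110,60),(30,255,255))
for c,a,r in blobs(m,20,400):
    if 220<c[0]<400 and 210<c[1]<300: print('scene',c.round(1),a,'tray',loc(onz('scene',c,.009)).round(1),'depth',loc(depth('scene',d,c)).round(1),depth('scene',d,c)[2].round(4))
cv2.imwrite('pics/c5.png',np.hstack([cv2.resize(p[190:310,170:420],(500,240),interpolation=2),cv2.resize(q[170:320,320:470],(240,240),interpolation=2)]))
"
```

```text
23.4 loc [-100.8    4.4] z 161.5 yaw x 101.5 tilt [-0.001  0.001 -1.   ] F [-0.6 -0.6 -0.2] 0.00020967646889026887
top [386.9 211.7] 136 loc [  72.1 -183.9] 72
top [387.2 227.6] 134 loc [  38.3 -181.1] 90
top [391.  254.6] 76 loc [ -19.3 -183.1] 77
scene [340.6 234.5] 300 tray [-64.1  18.3] depth [18.2 22.4] 0.0688
scene [247.9 230. ] 86 tray [ -57.4 -194.2] depth [ -58.9 -194.4] 0.008
scene [245.9 241.6] 92 tray [ -12.9 -189.2] depth [ -12.6 -188.9] 0.008
scene [238.5 264.6] 215 tray [  68.7 -186.9] depth [  69.8 -185.6] 0.0088
```

View pics/c5.png

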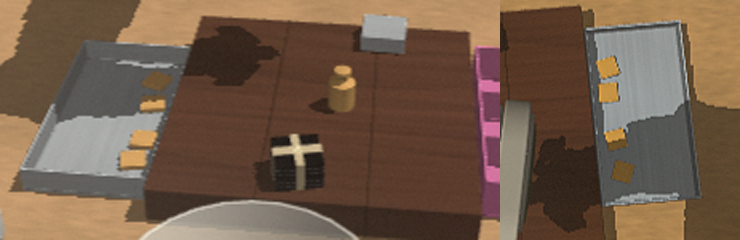

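All four blanks lie flat in the tray, at scene crop (155,80), (152,105), (143,138) and (133,158), with top faces near 8 mm. The weight, packet and block haven't moved.

```bash
python3 -c "
from workcell import *
print(hand_in())"
```

```text
the job is handed in; nothing more can be done
None
```

All four brass blanks were swept into the tray, the final pictures showed nothing else on the board moved, and the job was handed in at about 23.5 s of the 64 s allowed (no verdict was returned).

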